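# Fit the sprung garland bar into its display stand

### The arm

A 7-joint arm with a two-finger parallel gripper is mounted at the origin on the work surface. World frame = base frame: x ahead of the robot, y to its left, z up, the work surface at z = 0. Lengths are in mm, angles in rad, forces in N, time in s.
With the tool pointing down it reaches from about 400 to 875 mm from the base axis. Payload 4.4 kg.
Tool frame: the origin (TCP) lies midway between the tips of the shut fingers; the grasp point (between the pads) lies 19 mm behind it (ctrl.grip_point_offset is the distance from the TCP to the grasp point, in mm); z points along the fingers, y is the line along which they close (so a half turn about z gives the same grasp; the last joint's range is limited). The gripper opens to 85 mm and grips with 20 to 120 N. Pads are 22 mm wide; open, the fingers measure 114 mm over their backs; the gripper's body (76 mm by 85 mm) begins 54 mm behind the grasp point. The pads swing forward as they close: fully open they stand 13 mm farther back than shut.
Start: joints at [-0.066, 0.628, 0.038, 1.517, -0.027, 0.996, -0.02], TCP at [650.014, 0.027, 231.313] pointing down, gripper open.
Joint ranges: [-3.06, 3.06], [-0.37, 2.12], [-1.25, 1.32], [0.18, 2.47], [-1.1, 4.24], [0.23, 1.98], [-2.94, 2.94]. Speed limits (rad/s): [2.57, 2.57, 3.14, 3.14, 3.14, 3.14, 3.14].

### API

Orientations are given as [roll, pitch, yaw] about the fixed x, y, z axes, in that order (R = Rz(yaw) Ry(pitch) Rx(roll)).
In Python, from cell import ctrl, cams gives the robot as it stands (ctrl), with the cameras (cams).
- The arm moves only by the tool shift_gripper, called after "Emit:" by a JSON object that holds its "method" and its "body", one argument or row to a line. Schema: {"type":"object","properties":{"deltas":{"type":"array","items":{"type":"object","properties":{"x":{"type":"number"},"y":{"type":"number"},"z":{"type":"number"},"ax":{"type":"number"},"ay":{"type":"number"},"az":{"type":"number"},"jaw":{"type":"number"}},"additionalProperties":false,"required":["jaw"]},"minItems":1,"maxItems":12},"only":{"type":"string"},"quiet":{"type":"boolean"},"lines":{"type":"string"}},"required":["deltas"],"additionalProperties":false}. deltas is a list of rows, 1 to 12 of them, each an object with the fields x, y, z (the shift in mm), ax, ay, az (a rotation vector in rad), jaw (the finger opening in mm); a field left out counts as zero (the opening has to be given); each row shifts and turns the commanded pose from where the row before left it, along the tool's axes as they then stand; what a row does not reach is not made up. A row lasts 1/10 s, in which the tool goes at most 50 mm and 0.15 rad, less where a joint would pass 70% of its speed; a pose out of reach is approached as far as the arm can. The fingers move at their own pace and stop on an object; the grip force is fixed at half the most. Time passes only in rows, so rows that do not move let the fingers close. The tool returns the time, the measured TCP pose, the force, the opening and the grip force at its end. only (a regular expression) keeps the lines of the reply that match it, lines (a string "A,B") keeps lines A to B, and quiet returns only ok. Input that does not fit is refused with a message, and nothing moves.
- ctrl.read_state(): the state, without advancing time (a new reading comes with each control period).
- cams.get_image(name): name is "scene" or "side" or "wrist"; returns the picture (400x640x3 uint8, blue, green, red); there is no depth.
- cams.calibration(name): a dict with "fx", "fy", "cx", "cy" (pixels), "k1" (the pictures are not rectified: a ray, as slopes to the right and down, at radius r is drawn at 1 + k1 r^2 times it, then the intrinsics apply), "rvec" (rotation vector, rad) and "tvec" (3), from world to camera coordinates, as OpenCV has them; the wrist camera has in their place "hand_eye" (4x4, takes a point from camera to tool coordinates, whose origin is the TCP and whose axes are the flange's). Camera axes: x right, y down, z forward; pixel columns grow to the right and rows downward; lengths in mm; the calibration is good to about 2 mm. A picture is of the moment at which its call begins: read the wrist's pose just before it. calibration takes no time and is no camera call.
- ctrl.finish_job(): hands the job in; it is judged then, once.
The state is a dict: "clock": time; "qpos": joint angles; "qd": joint speeds; "tau": joint torques, N m; "eef_pos": TCP position; "tool_rot": TCP orientation; "force": force on the tool from outside, world axes, zero at the start; "torque": the same for the moment, N m; "width": finger opening in mm; "gripper_force": force on a finger pad.
Only numpy, scipy, OpenCV 4.12 (cv2) and the standard library are available. Lean on these libraries where they do the work, as an engineer would, in place of code of your own. Each camera call takes 0.05 s, during which the arm holds its last target. There are 200 camera calls.

### The job

In the prop workshop, fit the sprung bar with the pink flowers into the blue-posted stand: pinch its two yellow lugs together to shorten it, lower it upright between the two posts and let it spring out so that both end tongues sit fully home in the recesses of the posts. Either end may go to either post. Leave the bar with the red flowers where it lies.

Things in the scene. Friction and masses are not known exactly. Their poses are not given: they have to be found in the camera images.
- pink_bar: The bar to fit: dark green telescopic bar with two pink flower heads, lying along its y axis, 30 mm wide, 24 high, 200 long when free, 0.19 kg. Flowers: 36 mm across, at y = -66 and 66, rising to 43 mm. Origin: on its underside, midway between the free ends; the frame goes with the -y half. z up. Steel end tongues 12 long, 16 wide (x), 10 thick, included in the 200 mm
- pink_slide (a joint): How far the pink bar is shortened: 0 free, 0.04 m at the solid stop (160 mm long; its middle is then at y = -20 mm in pink_bar). Spring: 4 N when free, 9 N at the stop. It is shortened by pinching the two yellow upright lugs, one on each half: 26 mm wide (x), 5 thick, tops 84 mm above the bar's underside, 64 mm apart over their outer faces when free, 24 at the stop
- pink_tip_a (a point): centre of the outer end face of the pink bar's tongue on the -y half, at (0, -100, 12) mm in the frame of pink_bar
- pink_tip_b (a point): centre of the outer end face of the pink bar's tongue on the sliding +y half: at (0, 100, 12) mm in the frame of pink_bar when free, y = 60 mm at the stop. The lugs stand symmetrically about the midpoint of the two tips, free or shortened
- red_bar: Bystander to be left alone: a sprung bar of the same build and size as pink_bar, with the same frame and yellow lugs, lying on the table, but with two red flower heads
- stand: Fixed stand: wooden base 90 (x) by 240 (y) by 12 mm, two blue posts 80 mm wide (x), tops 110 mm above the table. Their facing sides are at y = -90 and 90, nothing between them. Each has a blind recess, white inside, 56 mm wide (x -28 to 28), 58 to 92 mm above the table, 8 deep (bottoms 196 mm apart, so the bar stays sprung between them). Origin: centre of the base's underside, z up

How it is judged (in metres and radians):
At the end, for the whole second after the job is handed in: Both tongues of the pink bar are inside the recesses of the two posts (either way round), each end at least 4 mm deep in its recess; the bar is upright (lugs up within 20 degrees), let go and at rest, and the red bar lies within 30 mm of where it was (((y of pink_tip_a in the frame of stand below -0.094 m and x of pink_tip_a in the frame of stand between -0.026 and 0.026 m and z of pink_tip_a in the frame of stand between 0.057 and 0.093 m and y of pink_tip_b in the frame of stand above 0.094 m and x of pink_tip_b in the frame of stand between -0.026 and 0.026 m and z of pink_tip_b in the frame of stand between 0.057 and 0.093 m) or (y of pink_tip_a in the frame of stand above 0.094 m and x of pink_tip_a in the frame of stand between -0.026 and 0.026 m and z of pink_tip_a in the frame of stand between 0.057 and 0.093 m and y of pink_tip_b in the frame of stand below -0.094 m and x of pink_tip_b in the frame of stand between -0.026 and 0.026 m and z of pink_tip_b in the frame of stand between 0.057 and 0.093 m)) and angle between pink_bar's own z axis and vertical below 0.35 rad and linear speed of pink_bar below 0.02 m/s and distance of red_bar from where it was at the start of the episode below 0.03 m); the robot touches nothing.
It fails at once if the red bar is moved by more than 30 mm (distance of red_bar from where it was at the start of the episode above 0.03 m).
It also fails if it takes over 35 s, if anything falls off the work surface, if the arm or the gripper's body presses on something with over 40 N, if the wrist force passes 120 N, or if a joint passes its speed limit or range.

## Working session

There is one attempt and no reset: what is moved stays moved. The work goes in short steps, Python scripts to look and compute and a tool call to move; the robot and the scene stay as the last step left them, time stands still between calls to the robot, and variables do not carry over. Pictures are saved under pics/ and viewed, at most 12 in all, crops included, and the job is handed in when it is done.

```bash
ls; mkdir -p pics
```

Run:
```python
from cell import ctrl, cams
import cv2,numpy as np
for n in("scene","side","wrist"):
    cv2.imwrite(f"pics/{n}0.png",cams.get_image(n)); print(n,cams.calibration(n))
s=ctrl.read_state();print(s)
```

```text
cell.py
pics
scene {'fx': 417.29402198468466, 'fy': 417.29402198468466, 'cx': 328.00488961466897, 'cy': 201.45267360362803, 'k1': -0.037647777719059396, 'rvec': array([ 2.21767148,  0.85162115, -0.33699435]), 'tvec': array([-385.7911213 , -272.48924481, 1328.07569775])}
side {'fx': 421.39139047998975, 'fy': 421.39139047998975, 'cx': 315.0055247794956, 'cy': 201.12636468641983, 'k1': 0.015485314742098136, 'rvec': array([ 0.46646538, -2.64684611,  1.33943934]), 'tvec': array([504.5710823 , 168.42404827, 809.01272306])}
wrist {'fx': 304.28998904046017, 'fy': 304.28998904046017, 'cx': 320.40858721828005, 'cy': 200.28302103613402, 'k1': 0.016742361291533517, 'hand_eye': array([[ 5.99968635e-04, -9.64486071e-01, -2.64133033e-01,
         6.56508492e+01],
       [ 9.99999543e-01,  7.75371613e-04, -5.59819267e-04,
         6.09826823e-01],
       [ 7.44739141e-04, -2.64132576e-01,  9.64486095e-01,
        -1.41004158e+02],
       [ 0.00000000e+00,  0.00000000e+00,  0.00000000e+00,
         1.00000000e+00]])}
{'clock': 0.15, 'qpos': array([-0.06578029,  0.62915242,  0.03844043,  1.51811447, -0.02701495,
        0.99629478, -0.01995851]), 'qd': array([ 0.0011603 , -0.00321225, -0.00087691, -0.00308717, -0.00119537,
       -0.00221669,  0.00145669]), 'tau': array([ 2.19518879e-03, -5.63800478e+01,  1.22790758e+00, -1.93650573e+01,
        1.11919764e-02,  7.40401709e-03, -1.44664841e-05]), 'eef_pos': array([6.49537519e+02, 2.95103954e-02, 2.30595650e+02]), 'tool_rot': array([-3.14014085e+00, -9.93967985e-06,  1.57081695e+00]), 'force': array([-0.33497205,  0.2055856 , -0.30755579]), 'torque': array([-0.03234436, -0.01258651, -0.02689965]), 'gripper_force': 0.0, 'width': 85.2849356459455}
```

View pics/scene0.png

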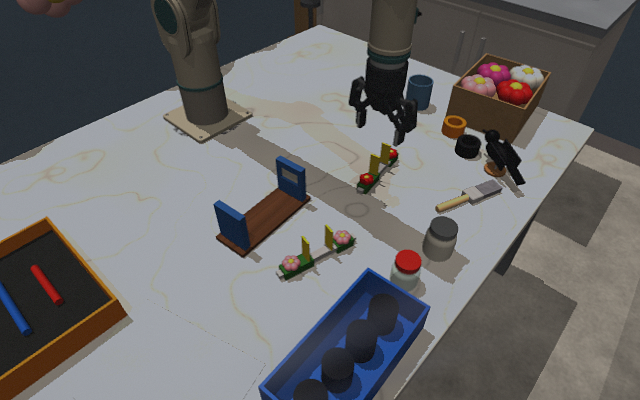

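View pics/side0.png

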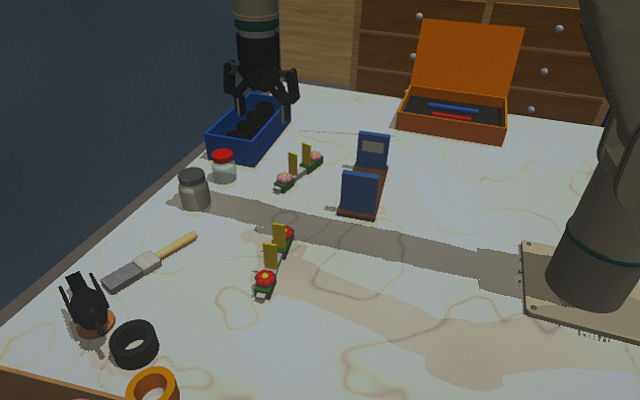

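The scene view shows the pink bar at about (317,253), its lugs near (305,247) and (328,237), the stand at about (265,210) and the red bar at (378,170). The side view shows the pink bar at (298,170), the stand at (363,180) and the red bar at (275,260).

Create h.py:
```python
import cv2,numpy as np
from cell import ctrl, cams
from scipy.spatial.transform import Rotation as R
def cam(n,st=None):
    c=cams.calibration(n)
    if n=="wrist":
        st=st or ctrl.read_state()
        T=np.eye(4);T[:3,:3]=R.from_euler('xyz',st['tool_rot']).as_matrix();T[:3,3]=st['eef_pos']
        M=T@c['hand_eye'];return c,M[:3,:3],M[:3,3]
    r=cv2.Rodrigues(c['rvec'])[0];return c,r.T,-r.T@c['tvec']
def ray(C,u,v):
    c,r,o=C
    K=np.array([[c['fx'],0,c['cx']],[0,c['fy'],c['cy']],[0,0,1.]])
    p=cv2.undistortPoints(np.array([[[u,v]]],float),K,np.array([c['k1'],0,0,0.]))[0,0]
    d=r@np.array([p[0],p[1],1]);return o,d/np.linalg.norm(d)
def onz(C,u,v,z):
    o,d=ray(C,u,v);return o+d*(z-o[2])/d[2]
def tri(*rays):
    A=sum(np.eye(3)-np.outer(d,d) for o,d in rays);b=sum((np.eye(3)-np.outer(d,d))@o for o,d in rays)
    return np.linalg.solve(A,b)
def blobs(img,lo,hi,amin=15):
    m=cv2.inRange(cv2.cvtColor(img,cv2.COLOR_BGR2HSV),lo,hi)
    n,l,s,c=cv2.connectedComponentsWithStats(m)
    return [(s[i,4],c[i].round(1),s[i,:4]) for i in range(1,n) if s[i,4]>=amin],l
```

Run:
```python
from h import *
ranges={'yellow':((22,120,60),(34,255,255)),'pink':((150,50,90),(178,160,255)),'blue':((100,120,40),(118,255,255))}
boxes={'scene':(200,140,420,290),'side':(240,110,410,310)}
for n,(a,b,c,d) in boxes.items():
    im=cv2.imread(f'pics/{n}0.png')[b:d,a:c]
    for k,(lo,hi) in ranges.items():
        bl,_=blobs(im,lo,hi)
        for ar,ce,bb in bl: print(n,k,ar,ce+[a,b],bb[0]+a,bb[1]+b,bb[2],bb[3])
    cv2.imwrite(f'pics/{n}c.png',cv2.resize(im,None,fx=3.4 if n=='scene' else 2.9,fy=3.4 if n=='scene' else 2.9,interpolation=cv2.INTER_CUBIC))
```

```text
scene yellow 329 [379.6 158.4] 369 143 24 32
scene yellow 147 [328.6 237. ] 325 225 8 26
scene yellow 17 [341.9 234.6] 340 233 5 4
scene yellow 138 [305.3 248.4] 302 236 8 25
scene yellow 19 [290.4 260.5] 288 259 6 4
scene pink 125 [341.7 237.1] 334 230 16 14
scene pink 149 [290.5 262.9] 282 255 18 15
scene blue 791 [291.2 178.2] 276 156 30 45
scene blue 986 [231.8 224.3] 214 200 36 50
scene blue 637 [372.7 282. ] 348 268 55 22
side yellow 156 [306.2 154. ] 302 143 9 23
side yellow 171 [292.5 163.2] 289 152 8 24
side yellow 618 [274.3 245.3] 263 222 24 47
side yellow 26 [264.7 275.1] 262 273 7 5
side pink 46 [315.9 156.2] 312 152 9 8
side pink 81 [284.2 177.5] 277 172 15 11
side blue 53 [244.9 115.1] 240 110 15 11
side blue 1208 [261.  140.4] 240 110 51 57
side blue 101 [373.7 134.1] 359 131 31 7
side blue 16 [370.9 152.7] 366 152 11 3
side blue 157 [360.8 174.3] 343 170 36 13
```

View pics/scenec.png

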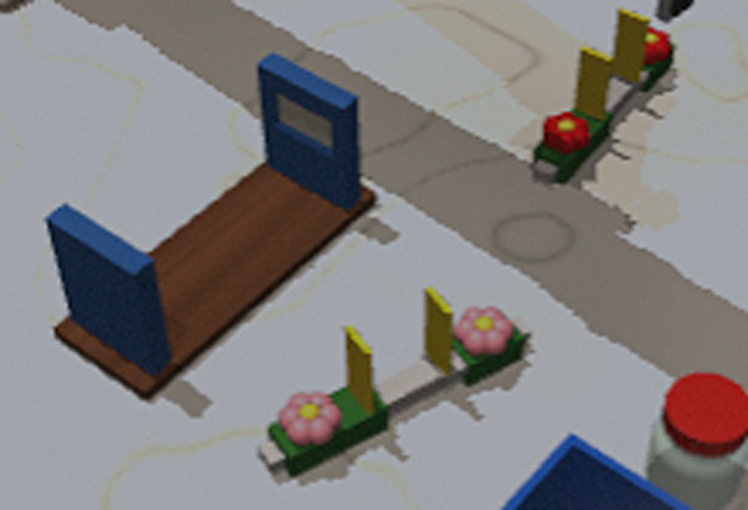

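View pics/sidec.png

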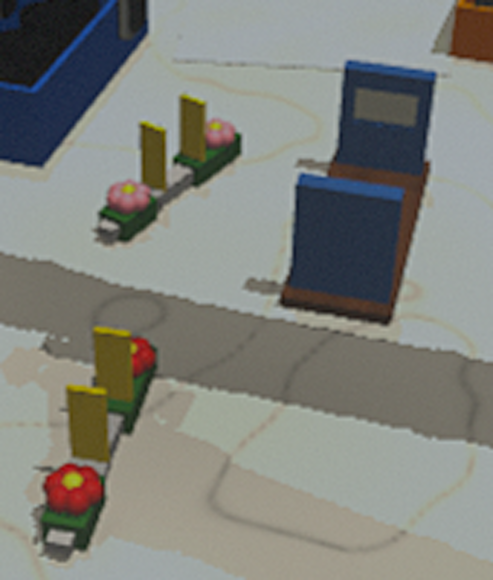

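Run:
```python
from h import *
S=cam('scene');D=cam('side')
P=[('flowL',(290.4,260.5),(316.5,155)),('flowR',(341.9,234.6),(284.5,176)),('lugL',(305.3,248.4),(306.2,154)),('lugR',(328.6,237),(292.5,163.2))]
for n,a,b in P: print(n,tri(ray(S,*a),ray(D,*b)).round(1), 'z=44:',onz(S,*a,44)[:2].round(1),onz(D,*b,44)[:2].round(1))
a,b=(200,140)
hsv={n:cv2.cvtColor(cv2.imread(f'pics/{n}0.png'),cv2.COLOR_BGR2HSV) for n in('scene','side')}
for n,pts in (('scene',[(292,163),(292,180),(230,208),(232,230)]),('side',[(373,134),(373,160),(361,175),(361,195)])):
    print(n,[hsv[n][v,u] for u,v in pts])
for n,bx,C in(('scene',(205,145,315,260),S),('side',(338,125,395,215),D)):
    im=cv2.imread(f'pics/{n}0.png')[bx[1]:bx[3],bx[0]:bx[2]]
    for vm in (95,110,125):
        bl,l=blobs(im,(100,110,vm),(120,255,255),30)
        for i,(ar,ce,bb) in enumerate(bl):
            ce=ce+[bx[0],bx[1]]; print(n,vm,ar,ce,onz(C,*ce,110).round(1))
# recess far post edges and base corners by hand
f=lambda u,v:(200+u/3.4,140+v/3.4)
for nm,(u,v),z in [('RoutL',(272,54),110),('RoutR',(357,94),110),('LoutL',(48,214),110),('LoutR',(140,272),110),('baseFrontL',(57,330),12),('baseFront',(150,388),12),('baseR',(375,197),12)]:
    print(nm,onz(S,*f(u,v),z).round(1))
g=lambda u,v:(240+u/2.9,110+v/2.9)
for nm,(u,v),z in [('base near L',(283,298),12),('base near R',(388,314),12),('base farR',(428,163),12)]: print(nm,onz(D,*g(u,v),z).round(1))
```

```text
flowL [ 620.6 -242.1   32.7] z=44: [ 630.2 -246.9] [ 612.3 -226.4]
flowR [ 657.9 -114.2   35.3] z=44: [ 663.5 -119.8] [ 651.7 -102.6]
lugL [ 634.9 -207.5   52.3] z=44: [ 630.7 -202.6] [ 639.5 -221.5]
lugR [ 650.7 -151.    53. ] z=44: [ 646.4 -144.9] [ 655.9 -165.2]
scene [array([108, 169, 127], dtype=uint8), array([18, 17, 77], dtype=uint8), array([108, 183, 124], dtype=uint8), array([107, 186,  52], dtype=uint8)]
side [array([107, 167, 124], dtype=uint8), array([107, 108,  64], dtype=uint8), array([108, 157, 128], dtype=uint8), array([108,  97,  63], dtype=uint8)]
scene 95 143 [290.  163.3] [462.3 -77.7 110. ]
scene 95 206 [228.9 210. ] [ 477.6 -274.1  110. ]
scene 110 140 [289.8 163.2] [461.7 -77.8 110. ]
scene 110 197 [229.  209.9] [ 477.5 -273.8  110. ]
scene 125 68 [285.2 160.9] [447.4 -79.2 110. ]
scene 125 134 [227.4 208.6] [ 472.  -273.6  110. ]
side 95 88 [373.9 133.8] [ 474.7 -272.3  110. ]
side 95 148 [360.7 174.1] [458.4 -76.2 110. ]
side 110 78 [373.8 133.7] [ 475.  -272.8  110. ]
side 110 135 [360.7 174. ] [458.5 -76.6 110. ]
side 125 88 [362.1 174. ] [455.6 -77.7 110. ]
RoutL [424.3 -74.3 110. ]
RoutR [499.7 -65.1 110. ]
LoutL [ 437.4 -282.2  110. ]
LoutR [ 519.  -275.2  110. ]
baseFrontL [ 439.2 -297.6   12. ]
baseFront [ 523.6 -287.4   12. ]
baseR [508.9 -58.9  12. ]
base near L [497.8 -48.7  12. ]
base near R [415.1 -58.3  12. ]
base farR [ 431.4 -291.1   12. ]
```

Emit:
{"method": "shift_gripper", "body": {
  "deltas": [
    {"x": -45, "y": -2, "jaw": 85},
    {"x": -45, "y": -2, "jaw": 85},
    {"x": -45, "y": -2, "jaw": 85},
    {"x": -43, "y": -2, "jaw": 85},
    {"az": -0.13, "jaw": 85},
    {"az": -0.13, "jaw": 85},
    {"az": -0.13, "jaw": 85},
    {"az": -0.13, "jaw": 85},
    {"az": -0.13, "jaw": 85},
    {"az": -0.13, "jaw": 85}
  ]
}}

```text
clock: 1.15
eef_pos: [641.7, -178.0, 230.9]
tool_rot: [-3.141, -0.001, 2.356]
force: [-1.3, 0.5, -0.2]
width: 84.9
gripper_force: 0.0
```

Emit:
{"method": "shift_gripper", "body": {
  "deltas": [
    {"az": -0.13, "jaw": 85},
    {"az": -0.13, "jaw": 85},
    {"az": -0.13, "jaw": 85},
    {"az": -0.12, "jaw": 85},
    {"jaw": 85},
    {"jaw": 85},
    {"jaw": 85}
  ]
}}

```text
clock: 1.85
eef_pos: [641.9, -178.0, 231.1]
tool_rot: [-3.141, -0.0, 2.859]
force: [-0.5, 0.5, 0.1]
width: 84.9
gripper_force: 0.0
```

Create look.py:
```python
import sys
from h import *
st=ctrl.read_state();im=cams.get_image('wrist');cv2.imwrite(f'pics/{sys.argv[1]}.png',im)
C=cam('wrist',st);print(st['eef_pos'].round(1),st['tool_rot'].round(3),st['qpos'].round(2))
for k,(lo,hi),z in(('yellow',((22,120,60),(34,255,255)),84),('pink',((150,50,90),(178,160,255)),40)):
    for ar,ce,bb in blobs(im,lo,hi,40)[0]: print(k,ar,ce,bb,onz(C,*ce,z).round(1))
```

```bash
python3 look.py w1
```

```text
[ 641.9 -178.   231.1] [-3.141 -0.     2.859] [ 0.4   0.67 -0.31  1.46  0.22  1.05  1.33]
yellow 1947 [607.4  23.1] [572   0  68  48] [573.6  89.6  84. ]
yellow 115 [549.4  47.2] [543  41  13  14] [578.3  42.8  84. ]
yellow 270 [347.6 182.9] [343 166  10  35] [ 644.5 -152.4   84. ]
yellow 249 [291.5 184. ] [287 168  10  34] [ 630.4 -204.8   84. ]
yellow 74 [378.5 178.4] [373 174  12  10] [ 648.5 -122.7   84. ]
yellow 71 [261.  181.3] [256 177  11  10] [ 619.7 -232.3   84. ]
pink 529 [376.1 176.7] [362 161  32  33] [ 656.6 -119.1   40. ]
pink 467 [263.2 179.3] [247 164  32  33] [ 624.5 -240.1   40. ]
```

View pics/w1.png

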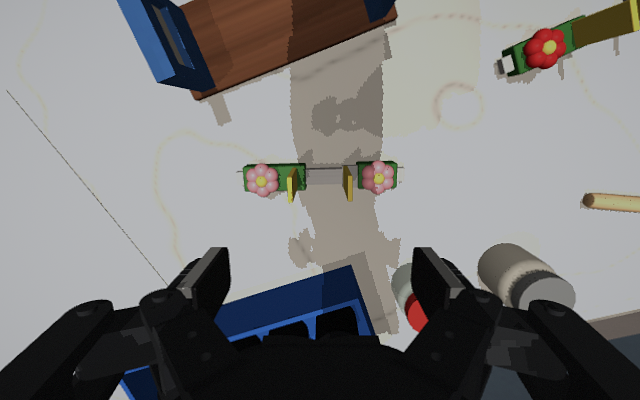

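The wrist view shows the pink flowers at (262,180) and (378,178) with the lugs at (291,184) and (348,183). The fingers straddle the lugs, and the box and jars are beyond the bar.

Create pk.py:
```python
from h import *
def pink(st,im,h0=0):
    """centre, angle of tool-y-ish bar from flowers (z=43) and lugs (z=54)"""
    C=cam('wrist',st);out=[]
    bl=blobs(im,(150,50,90),(178,160,255),300)[0]
    ys=[b for b in blobs(im,(22,120,60),(34,255,255),40)[0]]
    fl=[]
    for ar,ce,bb in bl:
        y=min(ys,key=lambda b:np.hypot(*(b[1]-ce)));fl.append(onz(C,*y[1],43+h0)[:2])
    print('flowers',np.round(fl,1),'mid',np.mean(fl,0).round(1));d=fl[0]-fl[1];print('len',np.hypot(*d),'ang',np.arctan2(d[1],d[0]))
    for b in ys:
        if b[0]>150 and b[0]<1500: print('lug',b[1],onz(C,*b[1],54+h0)[:2].round(1))
if __name__=='__main__': pink(ctrl.read_state(),cv2.imread('pics/w1.png'))
```

```bash
python3 pk.py
```

```text
flowers [[ 658.5 -117.3]
 [ 625.7 -242.4]] mid [ 642.1 -179.8]
len 129.36197687072902 ang 1.3142560609870273
lug [347.6 182.9] [ 651.4 -151.5]
lug [291.5 184. ] [ 635.9 -209.3]
```

Emit:
{"method": "shift_gripper", "body": {
  "deltas": [
    {"x": -1, "y": -1.8, "az": -0.02, "jaw": 85},
    {"z": 40, "jaw": 85},
    {"z": 40, "jaw": 85},
    {"z": 35, "jaw": 85},
    {"z": 30, "jaw": 85},
    {"z": 20, "jaw": 85},
    {"z": 14, "jaw": 85},
    {"jaw": 85},
    {"jaw": 85},
    {"jaw": 85}
  ]
}}

```text
clock: 2.9
eef_pos: [643.7, -180.2, 53.8]
tool_rot: [3.141, 0.003, 2.881]
force: [-0.3, 0.8, 0.7]
width: 84.9
gripper_force: 0.0
```

Run:
```python
from h import *
cv2.imwrite('pics/sd1.png',cv2.resize(cams.get_image('side')[90:240,200:400],None,fx=4,fy=4))
```

```text
(no output)
```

View pics/sd1.png

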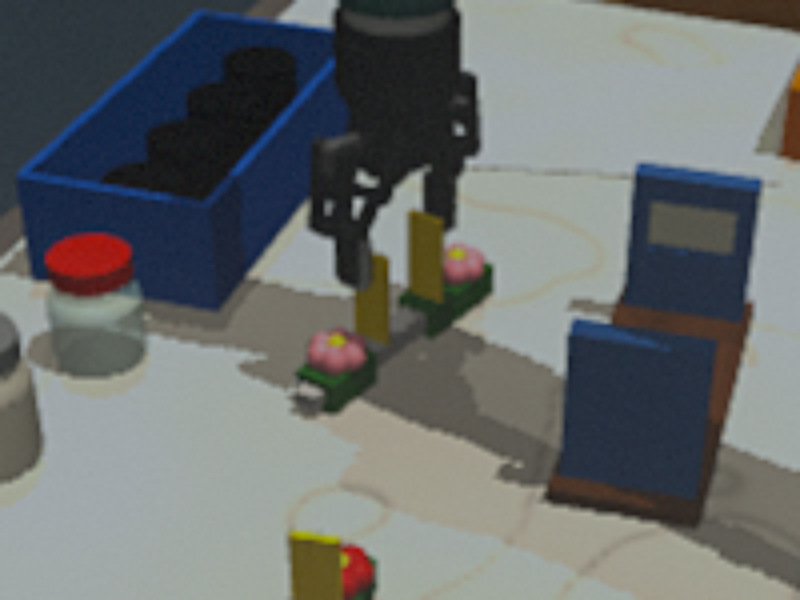

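The crop shows the fingers outside both lugs, with the near pad tip at about (360,280) beside its lug at (372,300), and clear of the flowers and the box. I'll pinch now.

Emit:
{"method": "shift_gripper", "body": {
  "deltas": [
    {"x": 2, "jaw": 70},
    {"jaw": 60},
    {"jaw": 50},
    {"jaw": 40},
    {"jaw": 30},
    {"jaw": 20},
    {"jaw": 10},
    {"jaw": 10},
    {"jaw": 10},
    {"jaw": 10},
    {"jaw": 10}
  ]
}}

```text
clock: 4.05
eef_pos: [643.6, -181.7, 56.9]
tool_rot: [-3.14, 0.008, 2.88]
force: [-2.1, -2.0, 19.4]
width: 22.2
gripper_force: 59.6
```

Emit:
{"method": "shift_gripper", "body": {
  "deltas": [
    {"z": -10, "jaw": 10},
    {"z": -20, "jaw": 10},
    {"z": -30, "jaw": 10},
    {"z": -30, "jaw": 10},
    {"z": -30, "jaw": 10},
    {"z": -26, "jaw": 10},
    {"jaw": 10},
    {"jaw": 10},
    {"jaw": 10}
  ]
}}

```text
clock: 4.95
eef_pos: [639.2, -179.3, 196.6]
tool_rot: [-3.141, -0.003, 2.881]
force: [0.6, -0.3, -1.9]
width: 22.5
gripper_force: 59.4
```

Run:
```python
from h import *
a=cams.get_image('side')[60:210,200:400];b=cams.get_image('scene')[110:260,240:440]
cv2.imwrite('pics/l1.png',np.hstack([cv2.resize(x,None,fx=2,fy=2.6) for x in(a,b)]))
st=ctrl.read_state();im=cams.get_image('wrist');cv2.imwrite('pics/w2.png',im)
```

```text
(no output)
```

View pics/l1.png

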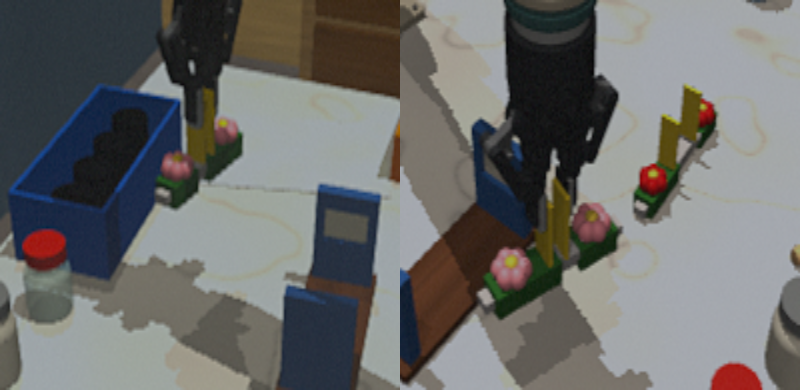

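View pics/w2.png

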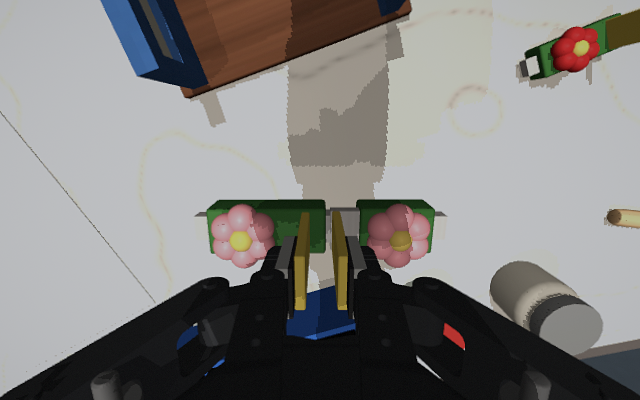

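The side and scene views show the bar lifted level and upright between the fingers. In the wrist view it is shortened, with tongue tips at about (197,215) and (444,215) and flower centres at (240,241) and (401,240).

Create rel.py:
```python
from h import *
def rel(tips,fl,st,z0=None):
    C=cam('wrist',st);u0=st['eef_pos'][2]-55 if z0 is None else z0
    for n,p,z in(('tips',tips,12),('flowers',fl,43)):
        a,b=[onz(C,*q,u0+z)[:2] for q in p];d=b-a
        print(n,'mid',((a+b)/2).round(1),'len',np.hypot(*d).round(1),'ang',np.arctan2(d[1],d[0]).round(3))
if __name__=='__main__':
    st=ctrl.read_state();print(st['eef_pos'].round(1),st['tool_rot'].round(3))
    rel([(197,215),(444,215)],[(240,241),(401,240)],st)
    t=np.array([468.5,-175.2,0])-[*st['eef_pos'][:2],0]
    print('delta tool',(R.from_euler('xyz',st['tool_rot']).inv().apply(t)).round(1))
    # stand in this view: recess/posts via wrist, inner faces top edges z=110
```

```bash
python3 rel.py
```

```text
[ 639.6 -179.3  196.7] [ 3.142e+00 -3.000e-03  2.881e+00]
tips mid [ 633.5 -178.6] len 156.5 ang 1.311
flowers mid [ 637.8 -179.7] len 86.9 ang 1.317
delta tool [166.4 -40.2   0.5]
```

Emit:
{"method": "shift_gripper", "body": {
  "deltas": [
    {"x": 20, "y": -5, "jaw": 10},
    {"x": 35, "y": -9, "jaw": 10},
    {"x": 40, "y": -10, "jaw": 10},
    {"x": 40, "y": -10, "jaw": 10},
    {"x": 30, "y": -6, "jaw": 10},
    {"az": -0.1, "jaw": 10},
    {"az": -0.1, "jaw": 10},
    {"az": -0.1, "jaw": 10},
    {"az": -0.041, "jaw": 10},
    {"jaw": 10},
    {"jaw": 10},
    {"jaw": 10}
  ]
}}

```text
clock: 6.3
eef_pos: [470.7, -175.5, 198.1]
tool_rot: [3.141, -0.0, -3.062]
force: [-0.1, -0.5, -1.6]
width: 22.4
gripper_force: 59.4
```

Run:
```python
from h import *
st=ctrl.read_state();w=cams.get_image('wrist');a=cams.get_image('side');b=cams.get_image('scene')
for n,i in(('w3',w),('a3',a),('b3',b)): cv2.imwrite(f'pics/{n}.png',i)
top=np.hstack([cv2.resize(x,(400,300)) for x in(a[70:220,270:470],b[90:240,180:380])])
cv2.imwrite('pics/m3.png',np.vstack([top,cv2.resize(w[:240],(800,300))]))
print(st['eef_pos'],st['tool_rot'],st['qpos'].round(2))
```

```text
[ 470.7403626  -175.51667175  198.11756099] [ 3.14140051e+00 -3.10178786e-04 -3.06217461e+00] [ 0.6   0.49 -0.43  1.95  0.29  0.76  1.65]
```

View pics/m3.png

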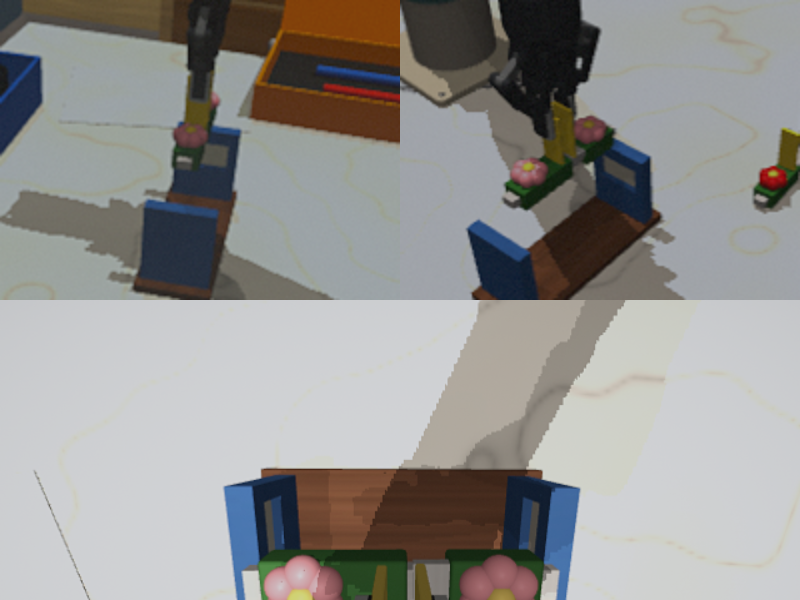

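The composite shows the bar centred over the stand. In the wrist panel the base edge runs 262–542 and the bar ends are at about 246 and 558, both with middle about 402, and the base edge is parallel to the bar. I'll check the bar's height before lowering.

Run:
```python
from h import *
for n,p,y in(('side',(361.5,152.5),-95.5),('scene',(235,189),-255)):
    o,d=ray(cam(n),*p);print(n,(o+d*(y-o[1])/d[1]).round(1))
W=cam('wrist')
s=.8
# post top corners (z=110) in wrist pic: panel scale x1.25,y1.25 (offset 300)
f=lambda x,y:(x*s,(y-300)*s)
for p in((225,488),(268,476),(297,474),(507,476),(579,488)): print(p,onz(W,*f(*p),110).round(1))
for p in((262,469),(542,470)): print('base',onz(W,*f(*p),12).round(1))
for z in(140,145,150): print('tips',z,[onz(W,*f(*p),z).round(1) for p in((246,582),(558,582))])
```

```text
side [465.2 -95.5 152.3]
scene [ 486.2 -255.   163. ]
(225, 488) [ 437.2 -284.2  110. ]
(268, 476) [ 428.1 -258.7  110. ]
(297, 474) [ 425.5 -241.7  110. ]
(507, 476) [ 416.7 -117.7  110. ]
(579, 488) [420.3 -74.  110. ]
base [ 432.6 -296.5   12. ]
base [414.5 -61.8  12. ]
tips 140 [array([ 484.1, -261.5,  140. ]), array([470.2, -89.1, 140. ])]
tips 145 [array([ 482.1, -259.5,  145. ]), array([468.5, -91.5, 145. ])]
tips 150 [array([ 480.1, -257.5,  150. ]), array([466.9, -93.8, 150. ])]
```

Emit:
{"method": "shift_gripper", "body": {
  "deltas": [
    {"x": 3, "jaw": 10},
    {"z": 10, "jaw": 10},
    {"z": 10, "jaw": 10},
    {"z": 10, "jaw": 10},
    {"z": 10, "jaw": 10},
    {"jaw": 10},
    {"jaw": 10}
  ]
}}

```text
clock: 7.15
eef_pos: [467.7, -175.6, 157.9]
tool_rot: [3.141, -0.001, -3.061]
force: [0.6, -0.3, -2.2]
width: 22.1
gripper_force: 59.4
```

Emit:
{"method": "shift_gripper", "body": {
  "deltas": [
    {"z": 10, "jaw": 10},
    {"z": 10, "jaw": 10},
    {"z": 10, "jaw": 10},
    {"z": 8, "jaw": 10},
    {"jaw": 10},
    {"jaw": 10},
    {"jaw": 10}
  ]
}}

```text
clock: 7.85
eef_pos: [468.1, -175.8, 120.5]
tool_rot: [-3.141, 0.001, -3.061]
force: [-0.1, -0.2, -1.4]
width: 22.3
gripper_force: 59.4
```

Run:
```python
from h import *
w=cams.get_image('wrist');a=cams.get_image('side');b=cams.get_image('scene')
top=np.hstack([cv2.resize(x,(400,300)) for x in(a[100:250,270:470],b[120:270,180:380])])
cv2.imwrite('pics/m4.png',np.vstack([top,cv2.resize(w[100:340],(800,300))]))
```

```text
(no output)
```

View pics/m4.png

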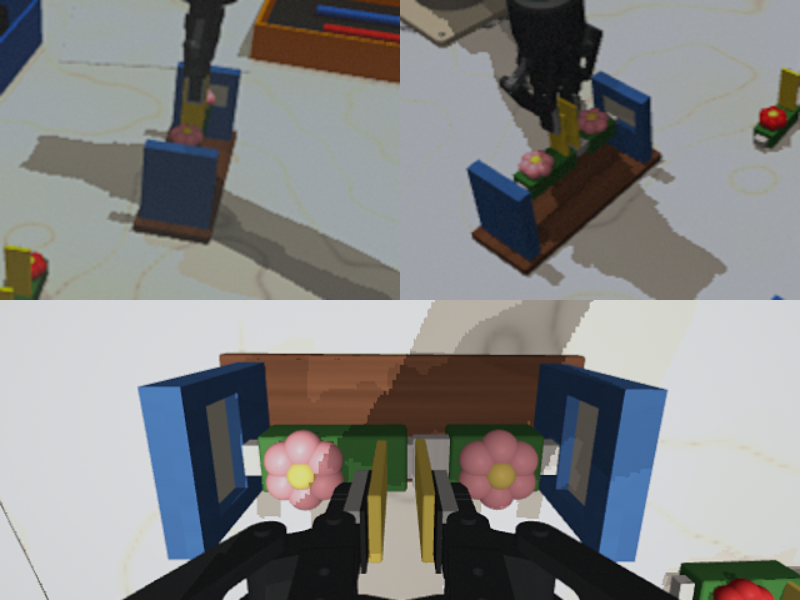

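The bar is between the posts, with tongues at about (250,455) and (548,455) facing the white recesses at (222,450) and (578,450). I'll release gradually.

Emit:
{"method": "shift_gripper", "body": {
  "deltas": [
    {"jaw": 30},
    {"jaw": 36},
    {"jaw": 42},
    {"jaw": 48},
    {"jaw": 54},
    {"jaw": 60},
    {"jaw": 70},
    {"jaw": 85},
    {"jaw": 85},
    {"jaw": 85},
    {"jaw": 85}
  ]
}}

```text
clock: 9.1
eef_pos: [467.9, -175.9, 120.4]
tool_rot: [-3.142, 0.0, -3.061]
force: [-0.2, 0.3, 0.5]
width: 85.2
gripper_force: 0.0
```

Emit:
{"method": "shift_gripper", "body": {
  "deltas": [
    {"z": -10, "jaw": 85},
    {"z": -20, "jaw": 85},
    {"z": -30, "jaw": 85},
    {"z": -40, "jaw": 85},
    {"jaw": 85},
    {"jaw": 85},
    {"jaw": 85}
  ]
}}

```text
clock: 9.8
eef_pos: [467.0, -175.8, 219.8]
tool_rot: [3.141, -0.001, -3.061]
force: [0.7, -0.2, 0.1]
width: 84.8
gripper_force: 0.0
```

Run:
```python
from h import *
w=cams.get_image('wrist');a=cams.get_image('side');b=cams.get_image('scene')
top=np.hstack([cv2.resize(x,(400,300)) for x in(a[100:250,270:470],b[120:270,180:380])])
cv2.imwrite('pics/m5.png',np.vstack([top,cv2.resize(w[80:300,100:540],(600,300))[:, :].copy() if 0 else cv2.resize(w[100:295,60:580],(800,300))]))
```

```text
(no output)
```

View pics/m5.png

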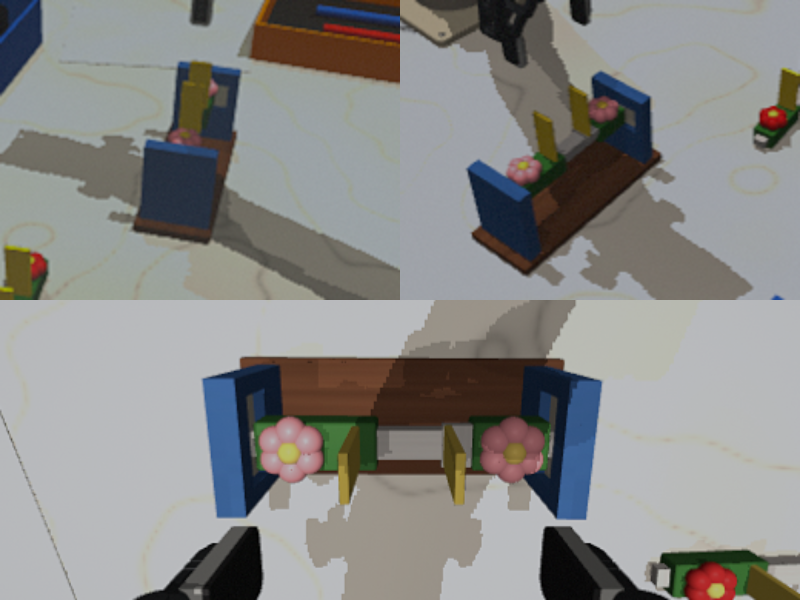

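The bar hangs upright between the posts, with both body ends (about 257 and 547 in the wrist panel) equally close to the post faces and the tongues inside the recesses. The gripper is clear and the red bar is undisturbed.

```bash
python3 -c "
from cell import ctrl, cams
print(ctrl.finish_job())"
```

```text
the job is handed in; nothing more can be done
None
```

I handed the job in at about 10 s on the robot clock: the last pictures show the pink bar upright with both tongues in the post recesses, the gripper clear and the red bar undisturbed; no verdict was returned.

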